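Shim the rocking brew-scale riser

TASK

The wooden riser that carries the brewing scale rocks because its front left foot is too short. Without picking anything up, push the yellow wedge with your fingertips, thin end first, under that foot until the foot stands on the wedge's flat step and the riser is level, then press down with your fingertips on the riser's top at the corner above that foot to check that it no longer rocks, and let go. Do not shove the riser out of its place or disturb the espresso cup, the steel dosing cup or the tamper.

Things in the scene. Friction and masses are not known exactly. Their poses are not given: they have to be found in the camera images.
- riser: Light-wood riser, loose, 1.7 kg: board 244 x 194 mm, top 68 mm up when level, a black scale (20 mm high) fixed on it, four steel legs with black round feet at (0,0), (200,0), (0,-150), (200,-150) mm. Origin: worktop level under the front left foot when level; x points to the back feet, away from the robot within 0.4 rad, y left, z up. At the start it leans about 0.067 rad down to that corner.
- short_foot (a point): Centre of the underside of the front left foot, a black rubber ball 32 mm across, 22 mm in from the board's edges. It is 8 mm shorter than the others: 8 mm above the worktop when the riser is level, about 0 at the start, carrying a few newtons.
- press_corner (a point): Top of the riser board straight above the short foot, on a small brass screw cap; the place to press down. The board's front and left edges are 22 mm from it and the scale is more than 50 mm from it.
- shim: Yellow plastic stepped wedge 96 x 56 mm, 100 g, loose, slippery, in front of the short foot, thin end toward it within about 0.25 rad. Origin on its underside, mid-width, at the heel's front face; x points to the thin nose, z up. Heel block x -24 to 0 mm, 30 mm high; flat step 8 mm high x 0 to 28; ramp down to 1.5 mm at x 72. Fully home the foot's centre is at x = 16 mm, against the heel.
- shim_heel (a point): Middle of the upright back face of the wedge's heel (56 mm wide, 30 mm high), 15 mm above the worktop, facing the robot: the face to push on. Fully home it is 40 mm from the foot's centre. Pushing the wedge in takes up to about 10 N; once the heel meets the foot, more pushing only shoves the riser.
- espresso_cup: Striped espresso cup, 60 x 84 mm, 49 mm high, a bystander standing left of the wedge; origin at the centre of its underside.
- dosing_cup: Steel dosing cup, 58 mm across, 50 mm high, a bystander standing right of the wedge; origin at the centre of its underside.
- tamper: Tamper with wooden handle, 58 mm across, 97 mm high, a bystander standing left of the riser; origin at the centre of its underside.
Things that resemble listed ones, but are neither listed nor needed, are in the scene too. There is more than one size of the shim; the one meant has the size given above.

How it is judged:
By the outcome, as a careful person would: the job done as asked, in the order asked, and still so for the second after the job is handed in, with the robot touching nothing.
It also fails if it takes over 51 s, if anything falls off the work surface, if the arm or the gripper's body presses on something with over 40 N, if the wrist force passes 120 N, or if a joint passes its speed limit or range.

ROBOT

A 7-joint arm with a two-finger parallel gripper is mounted at the origin on a cart in front of the work surface, level with it; the furniture and walls round the work are solid. World frame = base frame: x ahead of the robot, y to its left, z up, the work surface at z = 0. Lengths are in m, angles in rad, forces in N, time in s.
With the tool pointing down it reaches from about 0.425 to 0.925 m from the base axis. Payload 6.8 kg.
Tool frame: the origin (TCP) lies on the front face of the gripper's body, between the roots of the fingers; the fingertips stand 73 mm ahead of it and the grasp point (between the pads) lies 54 mm ahead of it (env.nose_length is the distance from the TCP to the fingertips, in m); z points along the fingers, y is the direction in which the jaws open and shut (so a half turn about z gives the same grasp; the last joint's range is limited). The gripper opens to 85 mm and grips with 20 to 120 N. Pads are 22 mm wide; open, the fingers measure 114 mm over their backs; the gripper's body (76 mm by 85 mm) begins 54 mm behind the grasp point. The pads swing forward as they close: fully open they stand 13 mm farther back than shut.
Start: joints at [-1.223, 0.477, 0.022, 1.555, -0.011, 1.109, -0.083], TCP at [0.297, 0.606, 0.304] pointing down, gripper open.
Joint ranges: [-2.96, 2.96], [-0.34, 2.1], [-1.41, 1.46], [0.24, 2.44], [-1.37, 4.51], [0.17, 1.92], [-2.96, 2.96]. Speed limits (rad/s): [2.39, 2.39, 3.14, 3.14, 3.14, 3.14, 3.14].

INTERFACE

Orientations are given as a unit quaternion [w, x, y, z].
In Python, from cell import env, kin, camera, calibration, job gives the robot as it stands. The module is installed in compiled form; this text tells all that it offers. Calls block until the motion is done:
- env.reach(position, orientation): joint-space move of the TCP to a pose.
- env.movel(position, velocity=0.15, rot=None, stop_force=None): straight line of the TCP; rot=None keeps the orientation; velocity is the mean speed in m/s. With stop_force (N) it stops when the force on the tool has changed by that much, and returns True; else False.
- env.goto_joints(angles): joint-space move.
- env.grip(opening, f_grip=None): finger opening in m; f_grip is the grip in N (None keeps the last); returns when the fingers have stopped.
- env.dwell(seconds).
- kin.inverse_kinematics(position, orientation): joint angles nearest the present ones, or None.
- env.get_state(): the state.
- camera(name): name is "scene" or "top" or "wrist"; returns (picture, depth): 420x560x3 uint8, blue, green, red; 420x560 float32, m along the optical axis (not along the pixel's ray), 0 where there is no reading.
- calibration(name): a dict with "fx", "fy", "cx", "cy" (pixels), "rvec" (rotation vector, rad) and "tvec" (3), from world to camera coordinates, as OpenCV has them. Camera axes: x right, y down, z forward; pixel columns grow to the right and rows downward; lengths in m; the calibration is good to about 2 mm. The wrist camera is an equidistant fisheye: a pixel r from the principal point sees the ray r / f radians off the axis. A picture is of the moment at which its call begins: read the wrist's pose just before it. calibration takes no time and is no camera call; for the wrist camera it gives the pose at the moment of the call.
A pose or a line that the arm cannot do raises env.PlanningError and nothing moves.
- job.job_done(): hands the job in, once; it reports no verdict.
The state is a dict: "time": time; "qpos": joint angles; "joint_velocities": joint speeds; "joint_torque": joint torques, N m; "tcp_pos": TCP position; "orientation": TCP orientation; "force": force on the tool from outside, world axes, zero at the start; "torque": the same for the moment, N m; "opening": finger opening in m.
Only numpy, scipy, OpenCV 4.12 (cv2) and the standard library are available. Lean on these libraries where they do the work, as an engineer would, in place of code of your own. Each camera call takes 0.05 s, during which the arm holds its last target.

## Working session

There is one attempt and no reset: what is moved stays moved. The work goes in short steps, each a Python script; the robot and the scene stay as the last script left them, time stands still between calls to the robot, and variables do not carry over. Pictures are saved under pics/ and viewed, and the job is handed in when it is done.

```bash
mkdir -p pics; cat > h.py <<'E'
import numpy as np, cv2
from cell import env, kin, camera, calibration, job
def pts(name, dep, cal=None):
    c=cal or calibration(name); H,W=dep.shape
    u,v=np.meshgrid(np.arange(W),np.arange(H))
    P=np.stack([(u-c['cx'])/c['fx']*dep,(v-c['cy'])/c['fy']*dep,dep],-1)
    R=cv2.Rodrigues(np.array(c['rvec'],float))[0]
    return (P-np.array(c['tvec']).ravel())@R
E
python3 - <<'E'
from h import *
for n in ['scene','top']:
    im,d=camera(n); cv2.imwrite(f'pics/{n}0.png',im); np.savez(f'{n}0.npz',im=im,d=d,P=pts(n,d)); print(n,calibration(n))
s=env.get_state(); print({k:s[k] for k in ('time','tcp_pos','orientation','force','opening')},env.nose_length)
E
```

```text
scene {'fx': 500.68863679024497, 'fy': 500.68863679024497, 'cx': 281.9255910259331, 'cy': 203.73253098830656, 'rvec': array([ 1.08440295, -2.06898712,  1.21833791]), 'tvec': array([0.45162056, 0.2445283 , 0.56428649])}
top {'fx': 394.4778170548768, 'fy': 394.4778170548768, 'cx': 280.6578420156673, 'cy': 203.657652312318, 'rvec': array([ 2.18930644, -2.15525004,  0.14601796]), 'tvec': array([0.11133383, 0.60200444, 0.84673348])}
{'time': 0.1, 'tcp_pos': array([0.29693945, 0.60571486, 0.30300542]), 'orientation': array([-1.16874164e-04,  2.25921471e-01,  9.74145148e-01, -8.39565423e-04]), 'force': array([-0.19795529, -0.02506797,  0.51097728]), 'opening': 0.08557945208010692} 0.0726
```

View pics/scene0.png

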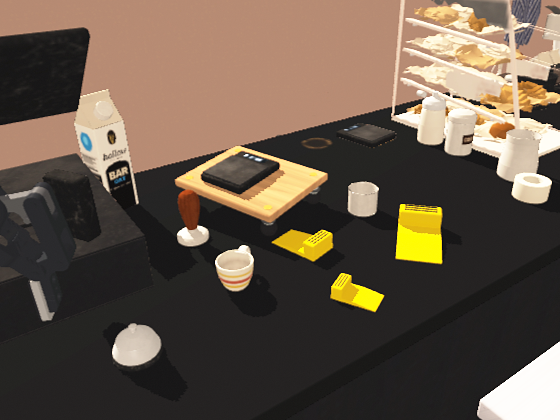

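View pics/top0.png

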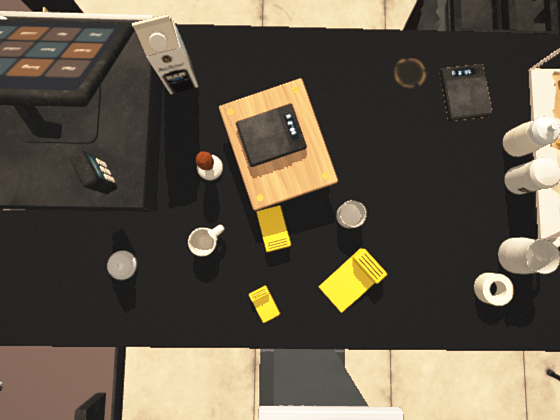

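Three yellow wedges in the top view: A (273,228) at the riser's front corner, B (264,303) small, C (353,280) large. A looks like the one meant. I'll measure all three and enlarge.

```bash
python3 - <<'E'
from h import *
z=np.load('top0.npz'); im,d,P=z['im'],z['d'],z['P']
z2=np.load('scene0.npz')
for nm,im,P in (('top',im,P),('scene',z2['im'],z2['P'])):
    hsv=cv2.cvtColor(im,cv2.COLOR_BGR2HSV)
    m=((hsv[...,0]>22)&(hsv[...,0]<36)&(hsv[...,1]>200)&(hsv[...,2]>80)).astype(np.uint8)
    n,l,st,c=cv2.connectedComponentsWithStats(m)
    for i in range(1,n):
        if st[i,4]>150:
            Q=P[l==i]; r=cv2.minAreaRect(Q[:,:2].astype(np.float32))
            top=Q[Q[:,2]>Q[:,2].max()-0.006]
            print(nm,c[i].round(),'rect mm',np.round(np.array(r[0])*1e3,1),np.round(np.array(r[1])*1e3,1),round(r[2],1),'z',Q[:,2].min().round(4),Q[:,2].max().round(4),'heeltop',top.mean(0).round(4),len(top), np.round(cv2.boxPoints(r),4).tolist())
    # worktop
    print(P[330,200] if nm=='top' else P[330,250])
# crops
a=cv2.resize(z['im'][180:330,190:400],None,fx=3.6,fy=3.6,interpolation=cv2.INTER_CUBIC)
cv2.imwrite('pics/topcrop.png',a)
a=cv2.resize(z2['im'][140:320,160:400],None,fx=3.3,fy=3.3,interpolation=cv2.INTER_CUBIC)
cv2.imwrite('pics/scenecrop.png',a)
for p in [(273,243),(264,290),(210,240),(203,243),(351,214),(209,170)]:
    print(p,z['P'][p[1],p[0]].round(4))
E
```

```text
[0.31844292 0.29518205 0.00114401]
scene [419. 235.] rect mm [186.4 231.1] [ 78.9 860.4] 41.9 z -0.001 0.4935 heeltop [-0.0718  0.5774  0.4935] 13 [[-0.13050000369548798, 0.5246999859809875], [0.444599986076355, -0.1151999980211258], [0.5033000111579895, -0.0625], [-0.07180000096559525, 0.5774000287055969]]
scene [306. 243.] rect mm [270.4 357.7] [106.8 808.8] 51.2 z -0.0009 0.4935 heeltop [-0.0718  0.5774  0.4935] 4 [[-0.07819999754428864, 0.5695000290870667], [0.5521000027656555, 0.06260000169277191], [0.6190000176429749, 0.14579999446868896], [-0.011300000362098217, 0.6527000069618225]]
scene [355. 294.] rect mm [176.8 368.1] [ 78.5 645.3] 43.0 z -0.0008 0.4935 heeltop [-0.0718  0.5774  0.4935] 2 [[-0.07180000096559525, 0.5774000287055969], [0.367900013923645, 0.10520000010728836], [0.4253999888896942, 0.15870000422000885], [-0.014399999752640724, 0.6309000253677368]]
[4.09683429e-01 3.23806491e-01 3.09860451e-04]
(273, 243) [0.5127 0.1364 0.0313]
(264, 290) [0.4098 0.1544 0.0242]
(210, 240) [0.5176 0.2787 0.0095]
(203, 243) [0.5107 0.2946 0.0067]
(351, 214) [ 0.5822 -0.0423  0.0046]
(209, 170) [0.6762 0.2849 0.0192]
```

View pics/topcrop.png

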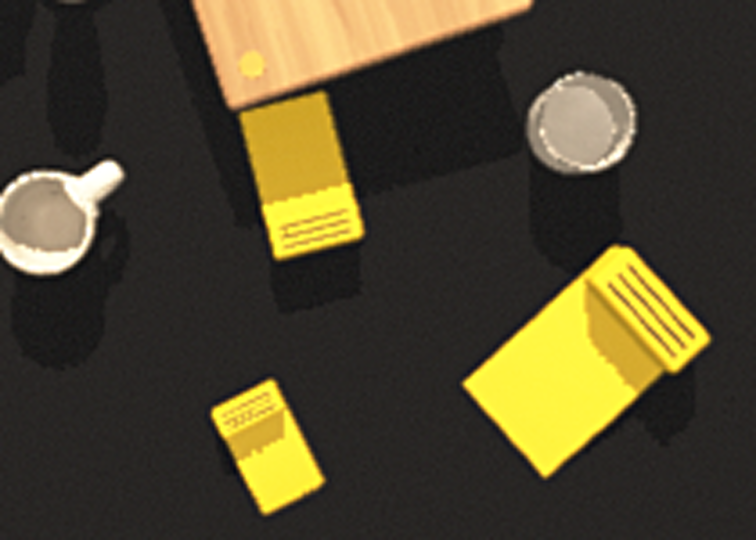

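View pics/scenecrop.png

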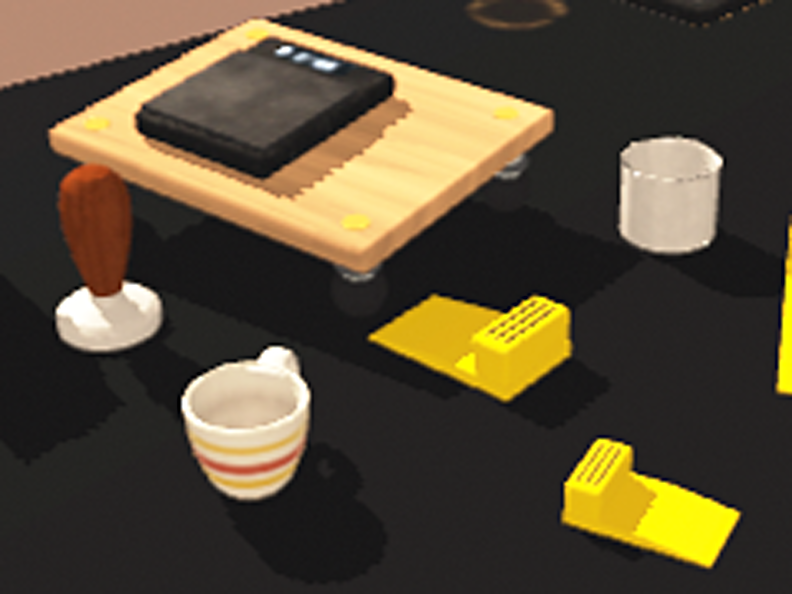

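A (top 273,228; scene 306,243) sits in front of the short foot with its nose toward it; B and C are smaller and larger and point elsewhere. Next I'll measure their sizes, plus the riser and foot.

```bash
python3 - <<'E'
from h import *
for nm in ('top','scene'):
    z=np.load(nm+'0.npz'); im,P=z['im'],z['P']
    hsv=cv2.cvtColor(im,cv2.COLOR_BGR2HSV)
    m=((hsv[...,0]>20)&(hsv[...,0]<38)&(hsv[...,1]>170)&(hsv[...,2]>60)).astype(np.uint8)
    n,l,st,c=cv2.connectedComponentsWithStats(m)
    for i in range(1,n):
        if st[i,4]>8:
            Q=P[(l==i)]; Q=Q[(Q[:,2]<0.1)&(Q[:,0]>0.3)]
            if len(Q)<5: continue
            r=cv2.minAreaRect(Q[:,:2].astype(np.float32))
            print(nm,c[i].round(1),st[i,4],'ctr',np.round(np.array(r[0])*1e3,1),'size',np.round(np.array(r[1])*1e3,1),round(r[2],1),'z',Q[:,2].min().round(4),Q[:,2].max().round(4),'mean',Q.mean(0).round(4))
            T=Q[Q[:,2]>0.022]
            if len(T)>20 and Q[:,2].max()<0.04:
                r=cv2.minAreaRect(T[:,:2].astype(np.float32)); print('   heel',np.round(np.array(r[0])*1e3,1),np.round(np.array(r[1])*1e3,1),round(r[2],1),np.round(cv2.boxPoints(r),4).tolist())
    # board: wood
    Z=P[...,2]
    m=((hsv[...,0]>8)&(hsv[...,0]<22)&(hsv[...,1]>60)&(Z>0.045)&(Z<0.08)&(P[...,0]>0.45)&(P[...,0]<0.95)&(abs(P[...,1])<0.26)).astype(np.uint8)
    n,l,st,c=cv2.connectedComponentsWithStats(m); i=1+np.argmax(st[1:,4])
    Q=P[l==i]; 
    A=np.c_[Q[:,:2],np.ones(len(Q))]; w=np.ones(len(Q),bool)
    for k in range(5):
        co=np.linalg.lstsq(A[w],Q[w,2],rcond=None)[0]; w=abs(A@co-Q[:,2])<0.003
    r=cv2.minAreaRect(Q[w][:,:2].astype(np.float32))
    print(nm,'board',len(Q),w.sum(),co.round(4),np.round(np.array(r[0])*1e3,1),np.round(np.array(r[1])*1e3,1),round(r[2],1),np.round(cv2.boxPoints(r),4).tolist())
E
```

```text
top [273.1 228. ] 1066 ctr [547.2 136.5] size [98.4 58.7] 15.4 z -0.0024 0.0356 mean [0.5471 0.1367 0.012 ]
   heel [512.7 127.6] [23.9 55.4] 15.7 [[0.4936999976634979, 0.15109999477863312], [0.5085999965667725, 0.09769999980926514], [0.5317000150680542, 0.10419999808073044], [0.516700029373169, 0.1574999988079071]]
top [351.7 279.8] 2101 ctr [431.8 -46.9] size [ 87.1 138.3] 42.4 z -0.004 0.0446 mean [ 0.4336 -0.0405  0.0155]
top [264.  303.8] 646 ctr [377.2 154.4] size [73.3 44. ] 28.1 z -0.0016 0.0276 mean [0.3781 0.1539 0.0092]
   heel [402.2 165.9] [16.7 39.1] 26.9 [[0.38600000739097595, 0.17949999868869781], [0.4036000072956085, 0.14470000565052032], [0.41850000619888306, 0.15219999849796295], [0.4009000062942505, 0.18709999322891235]]
top board 6737 6289 [ 0.0547 -0.0341  0.0328] [728.5 130.7] [243.  193.1] 19.8 [[0.5814999938011169, 0.18029999732971191], [0.6468999981880188, -0.0013000000035390258], [0.8755999803543091, 0.08100000023841858], [0.8101999759674072, 0.26269999146461487]]
scene [419.2 234.1] 2448 ctr [458.1 -72.8] size [ 82.9 211.2] 40.7 z -0.0013 0.0433 mean [ 0.4
[... 217 characters left out ...]
0.5069000124931335, 0.09539999812841415], [0.5322999954223633, 0.1023000031709671], [0.5175999999046326, 0.15649999678134918]]
scene [354.5 293.5] 1143 ctr [388.5 142.5] size [82.3 72.3] 30.7 z -0.0015 0.0251 mean [0.3787 0.1562 0.0082]
   heel [400.7 166. ] [16.4 38.9] 28.3 [[0.38420000672340393, 0.17919999361038208], [0.4027000069618225, 0.14499999582767487], [0.4171000123023987, 0.1527000069618225], [0.3986000120639801, 0.18700000643730164]]
scene board 2585 1901 [ 0.0586 -0.0406  0.0301] [728. 132.] [247.2 190.5] 20.1 [[0.579200029373169, 0.17900000512599945], [0.6445000171661377, 9.999999747378752e-05], [0.8766999840736389, 0.08489999920129776], [0.8113999962806702, 0.2637999951839447]]
```

A measures 98 x 59 mm (heel 24 x 55) so it's the 96 x 56 one; B is 73 x 44 and C 138 x 87. Now refine the foot position from the brass cap and foot ball, then check the approach IK.

```bash
cat >> h.py <<'E'
from scipy.spatial.transform import Rotation as Rn
def quat(yaw,tilt=0.0):
    d=np.array([np.cos(yaw),np.sin(yaw),0]); l=np.array([-np.sin(yaw),np.cos(yaw),0])
    z=np.sin(tilt)*d-np.cos(tilt)*np.array([0,0,1.]); x=np.cross(l,z)
    q=Rn.from_matrix(np.c_[x,l,z]).as_quat(); return np.array([q[3],q[0],q[1],q[2]]),z
def tcp_for_tip(tip,yaw,tilt=0.0):
    q,z=quat(yaw,tilt); return np.array(tip)-env.nose_length*z,q
def wedge(nm='top',tag=None,show=True):
    im,d=camera(nm); P=pts(nm,d)
    if tag: cv2.imwrite(f'pics/{tag}.png',im)
    hsv=cv2.cvtColor(im,cv2.COLOR_BGR2HSV)
    m=((hsv[...,0]>20)&(hsv[...,0]<38)&(hsv[...,1]>170)&(hsv[...,2]>60)&(P[...,2]<0.042)&(P[...,0]>0.47)&(P[...,1]>0.07)&(P[...,1]<.24))
    T=P[m&(P[...,2]>0.022)]; r=cv2.minAreaRect(T[:,:2].astype(np.float32))
    b=cv2.boxPoints(r); c=np.array(r[0]); 
    e=[b[1]-b[0],b[2]-b[1]]; w=max(e,key=np.linalg.norm); w=w/np.linalg.norm(w)
    if w[1]<0: w=-w
    return c,np.arctan2(-w[0],w[1]),r[1],im,P,m
E
python3 - <<'E'
from h import *
c,y,s,im,P,m=wedge('top'); print('top',c.round(4),y,s)
c2,y2,s2,_,_,_=wedge('scene'); print('scene',c2.round(4),y2,s2)
for nm in('top','scene'):
    z=np.load(nm+'0.npz'); hsv=cv2.cvtColor(z['im'],cv2.COLOR_BGR2HSV); P=z['P']
    near=np.linalg.norm(P[...,:2]-[0.61,0.167],axis=-1)<0.022
    near&=(P[...,2]>0.045)
    b=hsv[near]; k=near&(hsv[...,1]>np.percentile(b[:,1],50)+25)
    k2=near&(hsv[...,0]>=20)&(hsv[...,0]<35)
    print(nm,near.sum(),k.sum(),P[k].mean(0).round(4),k2.sum(),P[k2].mean(0).round(4) if k2.any() else '')
yaw=np.radians(21.5)
for tip in ([0.4637,0.1097,0.15],[0.4637,0.1097,0.012],[0.57,0.15,0.012]):
    p,q=tcp_for_tip(tip,yaw,np.radians(10)); print(p.round(4),kin.inverse_kinematics(p,q))
E
```

```text
top [0.5126 0.1276] 0.27373925 (0.023829463869333267, 0.05548311397433281)
scene [0.5126 0.1264] 0.2637708 (0.025988932698965073, 0.05676371976733208)
top 325 14 [0.6089 0.1678 0.0613] 58 [0.6112 0.1632 0.0611]
scene 315 34 [0.6072 0.1677 0.0591] 182 [0.6106 0.1655 0.0601]
[0.452  0.1051 0.2215] [-0.53307371  0.17600355  0.19021196  2.23100876 -0.0706002   0.56423611
  1.65379752]
[0.452  0.1051 0.0835] [-0.29368822  0.45966665 -0.08015283  2.2971936   0.15748197  0.21395623
  1.43256656]
[0.5583 0.1454 0.0835] [-0.30922315  0.57121544 -0.06622288  2.04246095  0.09617032  0.35580119
  1.4969645 ]
```

Views agree: heel at (0.5126,0.127), yaw 0.27, and the foot under cap at about (0.612,0.1655). I'll approach with the fingers partly shut as a flat two-point pusher, yawed 22° so the wedge turns toward the foot.

```bash
cat >> h.py <<'E'
FOOT=np.array([0.612,0.1655]); YAW=np.radians(22); TILT=np.radians(6)
D=np.array([np.cos(YAW),np.sin(YAW)])
def pushpose(rem,z=0.012):
    t=FOOT-(0.051+rem)*D
    return tcp_for_tip([t[0],t[1],z],YAW,TILT)
E
python3 - <<'E'
from h import *
p,q=pushpose(0.10,0.14)
env.reach(p,q); env.grip(0.024)
p,q=pushpose(0.10); env.movel(p,0.12)
s=env.get_state(); print(s['time'],s['tcp_pos'],s['force'],s['opening'])
p,q=pushpose(0.066); print(env.movel(p,0.05,stop_force=15))
s=env.get_state(); print(s['time'],s['tcp_pos'],p,s['force'])
for n in('top','scene'):
    c,y,sz,im,P,m=wedge(n,n+'1'); print(n,c,y,sz)
E
```

```text
3.9583 [0.46535096 0.10618449 0.08473465] [-0.17416005  0.79904776  0.76842956] 0.024022867497236956
False
4.7917 [0.49628128 0.1188245  0.08408483] [0.49648331 0.11882823 0.08420229] [-0.42889182 -0.49572894 -1.18427597]
top [0.52925104 0.13592079] 0.37169325 (0.01561846025288105, 0.055502552539110184)
scene [0.51541179 0.14455503] -1.21048 (0.03217044100165367, 0.028714770451188087)
```

View pics/scene1.png

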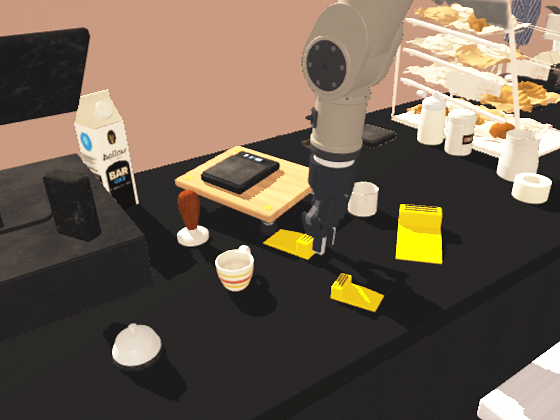

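View pics/top1.png

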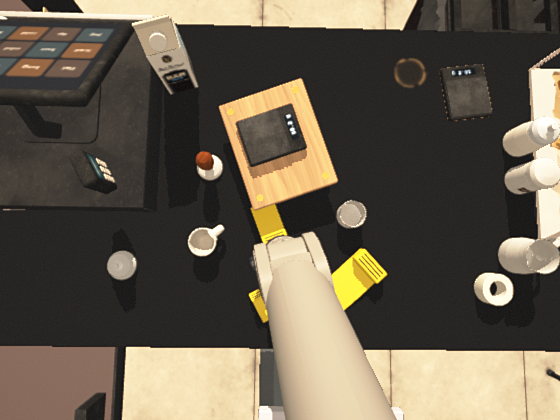

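The picture shows the wedge turned to yaw 0.37 with its nose at the foot (scene 268,225) and lateral offset about 2 mm. Now push it in.

```bash
cat >> h.py <<'E'
def board(P,im):
    hsv=cv2.cvtColor(im,cv2.COLOR_BGR2HSV); Z=P[...,2]
    m=((hsv[...,0]>8)&(hsv[...,0]<22)&(hsv[...,1]>60)&(Z>0.045)&(Z<0.08)&(P[...,0]>0.45)&(P[...,0]<0.95)&(abs(P[...,1])<0.28)).astype(np.uint8)
    n,l,st,c=cv2.connectedComponentsWithStats(m); i=1+np.argmax(st[1:,4]); Q=P[l==i]
    A=np.c_[Q[:,:2],np.ones(len(Q))]; w=np.ones(len(Q),bool)
    for k in range(6):
        co=np.linalg.lstsq(A[w],Q[w,2],rcond=None)[0]; w=abs(A@co-Q[:,2])<0.003
    r=cv2.minAreaRect(Q[w][:,:2].astype(np.float32))
    return co.round(4),np.round(r[0],4),np.round(r[1],4),round(r[2],2)
E
python3 - <<'E'
from h import *
for rem in (0.04,0.025,0.012,0.006):
    p,q=pushpose(rem); st=env.movel(p,0.04,stop_force=18)
    s=env.get_state(); print(rem,st,round(s['time'],2),((s['tcp_pos']-p)[:2]@D).round(4),s['force'].round(1))
    if st: break
for n in('top','scene'):
    c,y,sz,im,P,m=wedge(n,n+'2'); print(n,c,y,sz,board(P,im))
E
```

```text
0.04 False 5.69 0.0006 [ 0.1 -1.  -0.2]
0.025 False 6.22 0.0007 [-0.3 -0.1  0.3]
0.012 False 6.69 0.0004 [-0.3 -0.2 -0.7]
0.006 False 6.99 -0.0017 [-5.4 -1.9  3.7]
top [0. 0.] nan (0.0, 0.0) (array([0.0001, 0.001 , 0.0682]), array([0.7325, 0.1285]), array([0.2435, 0.1934]), 19.71)
scene [0.58358526 0.17414209] -1.1616925 (0.06582895666360855, 0.02502095326781273) (array([-0.1236,  0.3296,  0.0754]), array([0.6987, 0.2173]), array([0.2428, 0.0091]), 20.73)h.py:23: RuntimeWarning: invalid value encountered in divide
  e=[b[1]-b[0],b[2]-b[1]]; w=max(e,key=np.linalg.norm); w=w/np.linalg.norm(w)
```

View pics/scene2.png

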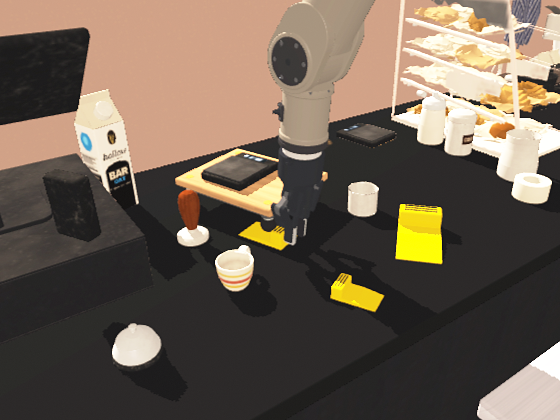

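View pics/top2.png

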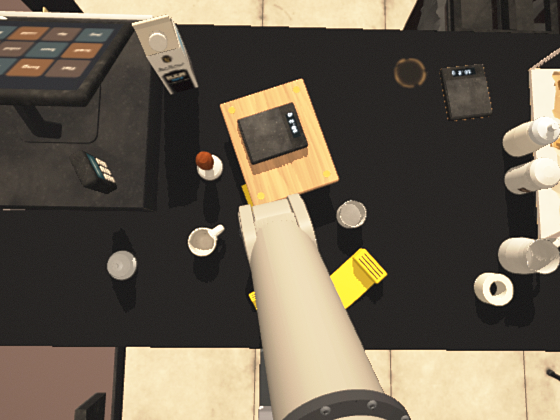

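The board is now level (slopes 0.000/0.001) and hasn't shifted beyond the lean change. The arm hides the heel, so I'll back off to check how far in the wedge is.

```bash
python3 - <<'E'
from h import *
p,q=pushpose(0.07); env.movel(p,0.15); p,q=pushpose(0.09,0.2); env.movel(p,0.25)
p[1]+=0.30; env.movel(p,0.3)
for n in('top','scene'):
    c,y,sz,im,P,m=wedge(n,n+'3'); print(n,c,y,sz,board(P,im)); np.savez(n+'3.npz',im=im,P=P)
    a=im[130:290,190:350] if n=='top' else im[140:300,170:390]
    cv2.imwrite(f'pics/{n}3c.png',cv2.resize(a,None,fx=3.6,fy=3.6,interpolation=cv2.INTER_CUBIC))
print(env.get_state()['time'])
E
```

```text
top [0.57748568 0.15568835] 0.37570596 (0.023828282952308655, 0.05559535324573517) (array([-0.    ,  0.0007,  0.0683]), array([0.7324, 0.1284]), array([0.2439, 0.1934]), 19.6)
scene [0.59293729 0.16088206] -1.1955379 (0.06002653390169144, 0.0580097921192646) (array([ 0.0042, -0.003 ,  0.065 ]), array([0.7318, 0.1305]), array([0.2492, 0.1914]), 20.61)
9.825
```

View pics/scene3c.png

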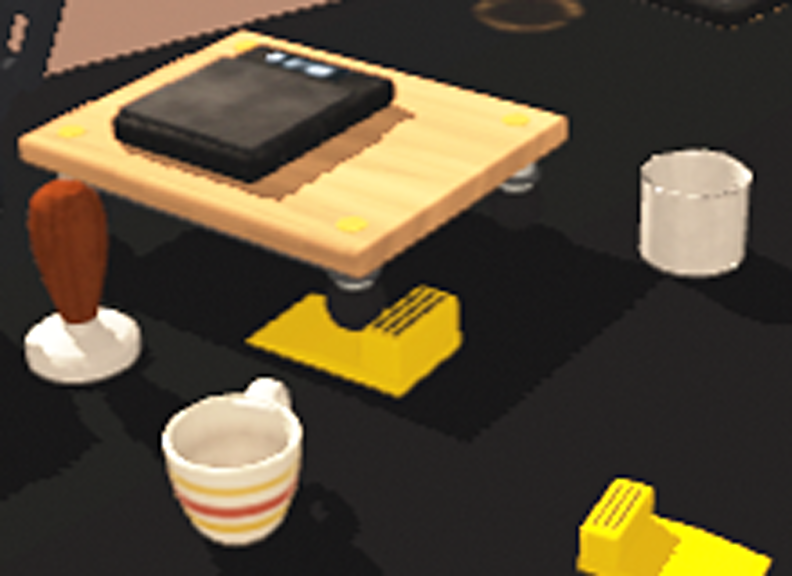

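View pics/top3c.png

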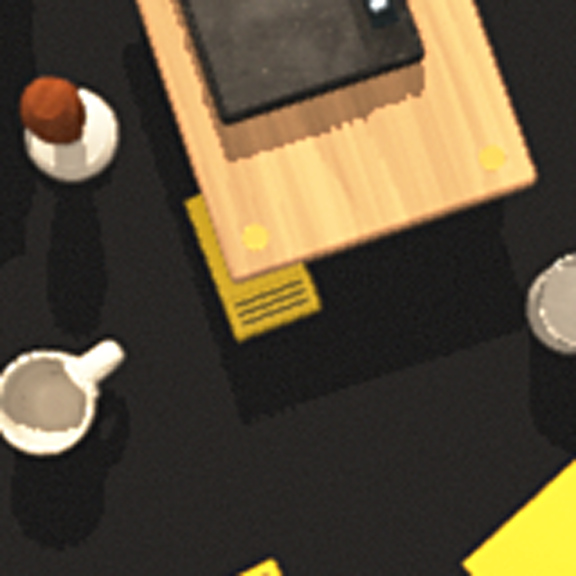

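Foot centre sits at wedge x ≈ 24.6 mm (step 0–28, home 16), lateral −4 mm. It's level but 8 mm short of home, near the step's edge, so I'll push the rest in slowly with a force stop.

```bash
python3 - <<'E'
from h import *
p,q=pushpose(0.09,0.2); env.movel(p,0.3); p,q=pushpose(0.07); env.movel(p,0.25); p,q=pushpose(0.016); env.movel(p,0.12)
print(env.get_state()['force'].round(1))
for rem in (0.008,0.005,0.003,0.002,0.001,0.0,-0.001,-0.002,-0.003,-0.004):
    p,q=pushpose(rem); st=env.movel(p,0.015,stop_force=12)
    s=env.get_state(); a=rem-(s['tcp_pos']-p)[:2]@D; f=-s['force'][:2]@D; print(rem,st,round(s['time'],2),'actual rem',a.round(4),'F',f.round(1),s['force'].round(1))
    if st or f>13 or a<-0.0005: break
im,d=camera('top'); print(board(pts('top',d),im))
E
```

```text
[-0.  -0.5  0.3]
0.008 False 13.17 actual rem 0.0082 F -0.5 [ 0.7 -0.4 -0.2]
0.005 False 13.52 actual rem 0.0075 F 7.6 [-7.3 -2.2  5.4]
0.003 False 13.8 actual rem 0.0062 F 9.1 [-8.4 -3.5  8.3]
0.002 False 14.05 actual rem 0.0055 F 10.3 [-9.6 -3.8  6.8]
0.001 False 14.3 actual rem 0.0045 F 9.1 [-8.4 -3.4  6.8]
0.0 False 14.55 actual rem 0.0033 F 9.7 [-8.8 -4.   6.1]
-0.001 False 14.8 actual rem 0.0024 F 9.0 [-8.4 -3.4  6.2]
-0.002 False 15.05 actual rem 0.0014 F 9.6 [-9.3 -2.5  7.4]
-0.003 False 15.3 actual rem 0.0004 F 8.8 [-8.3 -3.   6.5]
-0.004 False 15.55 actual rem -0.0006 F 9.1 [-8.4 -3.6  6.7]
(array([-0.0002,  0.0008,  0.0685]), array([0.7324, 0.1285]), array([0.2431, 0.1935]), 19.7)
```

Steady 9 N sliding, riser hasn't moved. One more millimetre at most, then back off, look, and go to the press.

```bash
python3 - <<'E'
from h import *
for rem in (-0.0045,-0.005):
    p,q=pushpose(rem); st=env.movel(p,0.01,stop_force=4)
    s=env.get_state(); a=rem-(s['tcp_pos']-p)[:2]@D; f=-s['force'][:2]@D; print(rem,st,'actual rem',a.round(4),'F',f.round(1))
    if st or f>11.5: break
p,q=pushpose(0.05); env.movel(p,0.15); p,q=pushpose(0.09,0.2); env.movel(p,0.25)
env.grip(0.0)
p[1]+=0.28; env.movel(p,0.3)
for n in('top','scene'):
    c,y,sz,im,P,m=wedge(n,n+'4'); b=board(P,im); print(n,c,y,sz,b)
    if n=='top':
        t=np.radians(b[3]); X=np.array([np.cos(t),np.sin(t)]);Y=np.array([-X[1],X[0]])
        foot=b[1]-.1*X+.075*Y; e=np.array([np.cos(y),np.sin(y)]); r=foot-c
        print('foot',foot.round(4),'x on wedge',r@e-.012,'lat',r@[-e[1],e[0]])
    a=im[130:290,190:350] if n=='top' else im[140:300,170:390]
    cv2.imwrite(f'pics/{n}4c.png',cv2.resize(a,None,fx=3.6,fy=3.6,interpolation=cv2.INTER_CUBIC))
print(env.get_state()['time'],env.get_state()['opening'])
E
```

```text
-0.0045 False actual rem -0.001 F 9.8
-0.005 False actual rem -0.0014 F 9.7
top [0.58549356 0.15882392] 0.38934517 (0.023735791444778442, 0.055670373141765594) (array([-0.    ,  0.0011,  0.0683]), array([0.7324, 0.1284]), array([0.2433, 0.1935]), 19.73)
foot [0.613  0.1652] x on wedge 0.015837679854762674 lat -0.004488310803690236
scene [0.58491719 0.15855131] -0.30122006 (0.05736346170306206, 0.04955779016017914) (array([ 0.0068, -0.0048,  0.0634]), array([0.7313, 0.1291]), array([0.2453, 0.1927]), 19.85)
19.075 -3.2044634560002234e-05
```

View pics/scene4c.png

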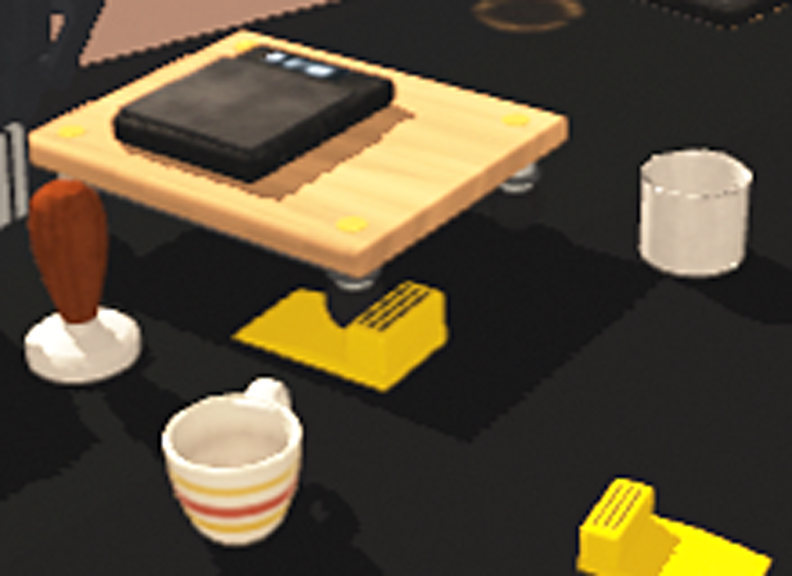

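Fully home: foot at wedge x = 15.8 mm, lateral −4.5 mm, board level. Now press on the corner.

```bash
python3 - <<'E'
from h import *
F=[0.613,0.1653]
p,q=tcp_for_tip([*F,0.16],YAW,0.0); env.reach(p,q)
p,q=tcp_for_tip([*F,0.080],YAW); env.movel(p,0.12); env.dwell(0.2)
print(env.get_state()['force'].round(1))
p,q=tcp_for_tip([*F,0.055],YAW); st=env.movel(p,0.015,stop_force=15)
s=env.get_state(); print(st,s['time'],'tip z',s['tcp_pos'][2]-env.nose_length,s['force'].round(1))
env.dwell(0.8); s=env.get_state(); print('tip z',s['tcp_pos'][2]-env.nose_length,s['force'].round(1))
im,d=camera('top'); print(board(pts('top',d),im))
im,d=camera('scene'); cv2.imwrite('pics/scene5.png',im)
E
```

```text
[1.2 1.1 0. ]
True 22.0667 tip z 0.06775247951369301 [-1.6 -0.7  4.6]
tip z 0.06775063765860065 [-1.2 -0.9  6.3]
(array([0.0005, 0.0006, 0.068 ]), array([0.7442, 0.0955]), array([0.2436, 0.1257]), 20.61)
```

View pics/scene5.png

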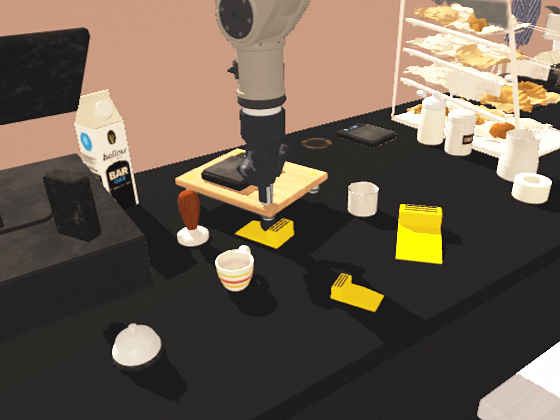

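Impact tripped the stop, and the held press is only 6 N. I'll press more firmly in small steps.

```bash
python3 - <<'E'
from h import *
s=env.get_state(); p=np.array(s['tcp_pos'])
for k in range(8):
    p=p-[0,0,0.001]; env.movel(p,0.01,stop_force=14); s=env.get_state(); f=s['force'][2]
    print('tip z',round(s['tcp_pos'][2]-env.nose_length,5),s['force'].round(1))
    if f>16: break
env.dwell(0.7); s=env.get_state(); print('hold',round(s['tcp_pos'][2]-env.nose_length,5),s['force'].round(1))
im,d=camera('top'); print(board(pts('top',d),im))
q=np.array(s['tcp_pos']); q[2]+=0.09; env.movel(q,0.1)
q[2]+=0.06; q[1]+=0.30;q[0]-=.1; env.movel(q,0.3)
for n in('top','scene'):
    c,y,sz,im,P,m=wedge(n,n+'6'); b=board(P,im); print(n,c,y,sz,b)
    if n=='top':
        t=np.radians(b[3]); X=np.array([np.cos(t),np.sin(t)]);Y=np.array([-X[1],X[0]])
        foot=b[1]-.1*X+.075*Y; e=np.array([np.cos(y),np.sin(y)]); r=foot-c
        print('foot',foot.round(4),'x on wedge',r@e-.012,'lat',r@[-e[1],e[0]])
print(env.get_state()['time'])
E
```

```text
tip z 0.06771 [-2.6 -0.4  8.4]
tip z 0.06759 [-5.3 -1.8 14.9]
tip z 0.06748 [-8.3 -1.5 22.2]
hold 0.06747 [-8.4 -2.  22.1]
(array([0.0005, 0.0028, 0.0678]), array([0.7441, 0.0955]), array([0.244 , 0.1248]), 20.81)
top [0.58548737 0.15883049] 0.37779796 (0.023724913597106934, 0.055635057389736176) (array([-0.0003,  0.0014,  0.0685]), array([0.7323, 0.1284]), array([0.2438, 0.1934]), 19.78)
foot [0.6128 0.1651] x on wedge 0.015729745651513725 lat -0.00422313722663019
scene [0.59733737 0.16229424] 0.38222438 (0.051234837621450424, 0.05704183503985405) (array([ 0.0063, -0.0042,  0.0637]), array([0.7311, 0.1303]), array([0.2461, 0.1905]), 20.24)
26.8667
```

View pics/scene6.png

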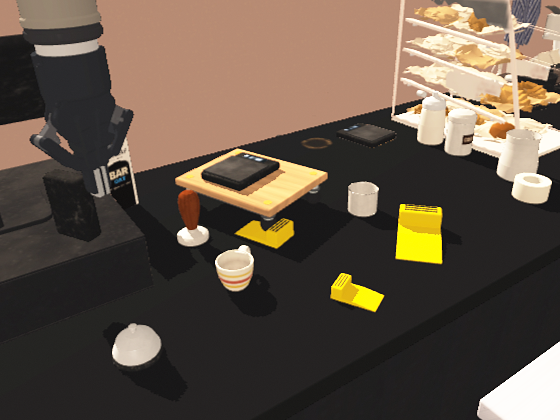

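View pics/top6.png

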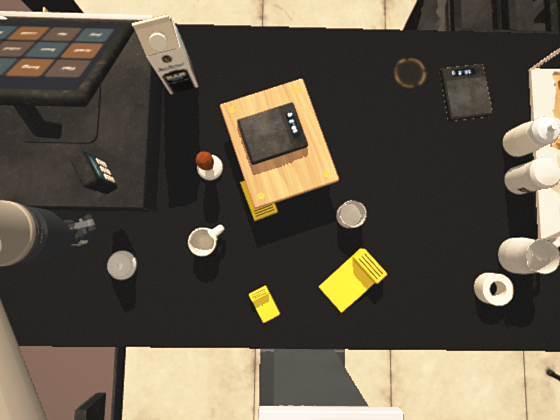

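The pictures show the riser level on the wedge (scene 268,228). Both cups and the tamper stand where they were at the start, and the arm is clear.

```bash
python3 - <<'E'
from h import *
print(env.get_state()['force'].round(1)); job.job_done()
E
```

```text
[ 0.2 -0.7 -0.2]
the job is handed in; nothing more can be done
```

The yellow wedge is under the short foot, the riser is level and no longer rocks, and the job is handed in at about 27 s of the 51 s.

- **Pushing the wedge:** I used the 96 x 56 mm wedge; the other two in the scene were smaller and larger. Two partly shut fingertips turned it toward the foot and pushed it home with about 9–10 N. The last measurement put the foot at 15.7 mm on the wedge, where fully home is 16 mm, and about 4 mm off the wedge's centreline. That is on the flat step.
- **Riser:** In the top camera its slope went from 0.064 rad to under 0.002 rad, and its position changed only by the effect of levelling.
- **Press check:** The first touch stopped early on the contact spike and held only 6 N, so I pressed on to 22 N and held it for 0.7 s. The corner gave about 0.3 mm, and the wedge and riser stayed put. I then let go and moved the arm clear.
- **Bystanders:** Compared by eye in the before and after pictures, the espresso cup, dosing cup and tamper had not moved.
- **Disagreement:** The scene camera's plane fit shows a residual slope of about 0.007 rad. It views the board at a shallow angle, so I trusted the top camera.

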